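# Lock the tablet dispenser's cover with its slotted cam lock

## Robot

A 6-joint arm with a two-finger parallel gripper is mounted at the origin on the work surface. World frame = base frame: x ahead of the robot, y to its left, z up, the work surface at z = 0. Lengths are in m, angles in rad, forces in N, time in s.
With the tool pointing down it reaches from about 0.225 to 0.875 m from the base axis. Payload 3.4 kg.
Tool frame: the origin (TCP) lies midway between the tips of the shut fingers; the grasp point (between the pads) lies 19 mm behind it; z points along the fingers, y is the line along which they close (so a half turn about z gives the same grasp; the last joint's range is limited). The gripper opens to 85 mm and grips with 20 to 120 N. Pads are 22 mm wide; open, the fingers measure 114 mm over their backs; the gripper's body (76 mm by 85 mm) begins 54 mm behind the grasp point. The pads swing forward as they close: fully open they stand 13 mm farther back than shut.
Start: joints at [1.082, 0.276, 1.505, -0, 1.361, -0.121], TCP at [0.207, 0.537, 0.209] pointing down, gripper open.
Joint ranges: [-2.89, 2.89], [-0.75, 2.08], [0.22, 2.7], [-1.18, 4.32], [0.11, 2.71], [-2.7, 2.7]. Speed limits (rad/s): [2.57, 2.57, 3.14, 3.14, 3.14, 3.14].

## Interface

Orientations are given as a rotation vector (axis times angle).
In Python, from workcell import bot, optics, job_done gives the robot as it stands.
- The arm moves only by the tool drive_tool, never from a script. Its argument "commands" is a list of rows, each an object with "linear": the shift along the tool's x, y, z in m, a list of three; "rotation": the turn, a rotation vector about the tool's x, y, z in rad, a list of three; "jaw": the closure, from 0 (fully open) to 1 (shut). In form: [{"linear": [dx, dy, dz], "rotation": [rx, ry, rz], "jaw": jaw}, ...]. A call has 1 to 10 rows; each row shifts and turns the commanded pose from where the row before left it, along the tool's axes as they then stand; what a row does not reach is not made up. A row lasts 1/10 s, in which the tool goes at most 50 mm and 8.59 degrees, less where a joint would pass 70% of its speed; a pose out of reach is approached as far as the arm can. A call with a gripper value outside its range is refused whole. The fingers move at their own pace and stop on an object; "grip_force" is the grip in N (left out, the last holds). Time passes only in rows, so rows that do not move let the fingers close. It gives the time, the measured TCP pose, the force, the opening and the grip force at its end, in the units of the state.
- bot.get_state(): the state, without advancing time (a new reading comes with each control period).
- optics.capture(name): name is "side" or "top"; returns the picture (420x560x3 uint8, red, green, blue); there is no depth.
- optics.camera_params(name): a dict with "K" (3x3 intrinsics, pixels), "distortion" ([k1, k2, p1, p2, k3] as OpenCV has them; the pictures are not rectified), "cam_to_world" (4x4, takes a point from camera to world coordinates). Camera axes: x right, y up, looking along -z (the intrinsics and any distortion apply to the point x, -y, -z); pixel columns grow to the right and rows downward; lengths in m; the calibration is good to about 2 mm. A picture is of the moment at which its call begins. camera_params takes no time and is no camera call.
- job_done(): hands the job in; it is judged then, once.
The state is a dict: "time_s": time; "joint_pos": joint angles; "joint_vel": joint speeds; "tau": joint torques, N m; "eef_pos": TCP position; "tool_rot": TCP orientation; "wrist_force": force on the tool from outside, world axes, zero at the start; "ft_torque": the same for the moment, N m; "gripper_width": opening from 0.0 (shut) to 1.0 (fully open); "gripper_force": force on a finger pad.
Only numpy, scipy, OpenCV 4.12 (cv2) and the standard library are available. Lean on these libraries where they do the work, as an engineer would, in place of code of your own. Each camera call takes 0.05 s, during which the arm holds its last target. There are 200 camera calls.

## Task

Take the orange-handled key out of its grey holder, set its blade fully down in the slot of the brass cam lock on the white tablet dispenser, and turn the lock clockwise until it seats against its stop. Then stand the key back in its holder, fully home and upright, and let go. Work the lock with the key only: keep the robot itself off the dispenser, and leave the bottle, the vial and the carton alone.

Things in the scene. Friction and masses are not known exactly. Their poses are not given: they have to be found in the camera images.
- key_grip (a point): Centre of the key's orange handle (40 x 14 x 54 mm along its own x, y, z; z up). Key about 140 g, 114 mm tall, upright in its holder, tip down. Pinch the handle across y from above. Handle's underside 27 mm below this point; then a neck 28 x 10 mm, 40 mm long, a narrower step, and the blade, 24 mm wide (x), 3 mm thick (y). Half a turn makes no difference to key, well or slot.
- key_tip (a point): Middle of the key blade's lower edge, 87 mm straight below key_grip; axes as key_grip's. The blade is straight for 16 mm above it.
- holder_mouth (a point): Centre of the well's mouth, on top of the fixed grey holder block (90 mm along x, 62 mm along y, top 66 mm above the counter). The well, 32 mm (x) by 14 mm (y), goes down to the base. The key's neck has 2 mm of play each side in it; the handle's shoulder rests on the block's top, so key_grip is 27 mm above this point when the key is home.
- dispenser: The fixed white tablet dispenser, 200 x 170 x 80 mm (own x, y, z), with a blue cover panel on top; origin at the centre of its underside, z up. The lock stands on its top near the -x edge. The lock's brass head is 44 mm across; a straight slot 5.5 mm wide, 8 mm deep, runs right across its top face through its centre.
- lock_seat (a point): Centre of the lock's dark bezel (axes as dispenser's), at the height of the head's top face, 98 mm above the counter. The head floats: its centre lies up to 4 mm off this point in x and in y, unreported; over 6 N shifts it sideways (5 mm limit). It does not give downward: in the slot a blade sinks 8 mm below this point, on the face it stops at this height.
- cam (a joint): Turn of the lock head, rad, growing clockwise seen from above: 0 open (slot along the dispenser's y, red tongue to +y), 1.571 seated at its firm stop (slot along x, tongue over the blue cover). Starts at 0 to 0.25; stiff (0.12 N m), stays where left. The blade has about 0.1 rad of play in the slot, so the key turns some 0.1 rad farther than the head.
- stock_bottle: Bystander: white bottle with blue cap, 54 mm across, 95 mm tall; origin at the underside's centre.
- vial: Bystander: amber vial with white cap, 40 mm across, 75 mm tall; origin at the underside's centre.
- carton: Bystander: white and green carton, 60 x 110 x 35 mm; origin at the underside's centre.

How it is judged:
On the way, in this order (a step that is already met when the one before it is completed fails the run):
1. the key's blade is down in the slot: its tip at least 6 mm below the lock head's top face and within 15 mm of the lock's centre (z of key_tip in the frame of lock_seat below -0.006 m and horizontal distance between key_tip and lock_seat below 0.015 m and value of joint cam below 1.3 rad), for 0.2 s.
2. the lock is turned to its stop (cam above 1.48 rad) with the blade still down in the slot (z of key_tip in the frame of lock_seat below -0.006 m and horizontal distance between key_tip and lock_seat below 0.015 m and value of joint cam above 1.48 rad), for 0.2 s.
At the end, for the whole second after the job is handed in: The cam stands above 1.48 rad (seated at its stop), and the key stands in its holder, released: handle centre within 8 mm of the mouth's centre horizontally and 22 to 31 mm above it (shoulder resting on the block), upright to 0.12 rad (value of joint cam above 1.48 rad and horizontal distance between key_grip and holder_mouth below 0.008 m and z of key_grip in the frame of holder_mouth between 0.022 and 0.031 m and angle between key_grip's own z axis and vertical below 0.12 rad); the robot touches nothing.
It fails at once if the robot itself touches the dispenser or its lock with more than 3 N (contact force between any of the fingers, the arm and dispenser above 3 N).
It fails at once if a bystander is shifted by more than 30 mm or tipped (distance of any of stock_bottle, vial, carton from where it was at the start of the episode above 0.03 m or angle between any of stock_bottle, vial, carton's own z axis and vertical above 0.5 rad).
It also fails if it takes over 67 s, if anything falls off the work surface, if the arm or the gripper's body presses on something with over 40 N, if the wrist force passes 120 N, or if a joint passes its speed limit or range.

## Working session

There is one attempt and no reset: what is moved stays moved. The work goes in short steps, Python scripts to look and compute and a tool call to move; the robot and the scene stay as the last step left them, time stands still between calls to the robot, and variables do not carry over. Pictures are saved under pics/ and viewed, at most 10 in all, crops included, and the job is handed in when it is done.

Besides the shell and the picture viewer there is one more tool, called after "Emit:" by a JSON object that holds its "fn" and its "kwargs", one argument or row to a line. drive_tool: Moves the arm, as the interface text tells. Its arguments: {"type":"object","properties":{"commands":{"type":"array","items":{"type":"object","properties":{"linear":{"type":"array","items":{"type":"number"}},"rotation":{"type":"array","items":{"type":"number"}},"jaw":{"type":"number"}}}},"grip_force":{"type":"number"}},"required":["commands"]}

```bash
mkdir -p pics; python3 - <<'E'
from workcell import bot, optics
import cv2,numpy as np
for n in("top","side"):
    im=optics.capture(n); cv2.imwrite(f"pics/{n}0.png",im[:,:,::-1]); np.save(f"{n}0.npy",im)
    p=optics.camera_params(n); print(n,p)
print(bot.get_state())
E
```

```text
top {'K': array([[490.21109691,   0.        , 263.0281027 ],
       [  0.        , 490.21109691, 209.15001931],
       [  0.        ,   0.        ,   1.        ]]), 'distortion': array([0.05977483, 0.        , 0.        , 0.        , 0.        ]), 'cam_to_world': array([[-0.02672111,  0.99421772, -0.10400537,  0.49901888],
       [-0.99937579, -0.02897411, -0.02021193, -0.02848262],
       [-0.02310852,  0.10340036,  0.99437134,  1.22059387],
       [ 0.        ,  0.        ,  0.        ,  1.        ]])}
side {'K': array([[426.62817993,   0.        , 288.11386752],
       [  0.        , 426.62817993, 213.23490784],
       [  0.        ,   0.        ,   1.        ]]), 'distortion': array([0.04302841, 0.        , 0.        , 0.        , 0.        ]), 'cam_to_world': array([[ 0.94119515,  0.19316106, -0.27720118,  0.3845758 ],
       [-0.3376103 ,  0.50593843, -0.79375411, -0.70379828],
       [-0.01307566,  0.84066349,  0.54139996,  0.54379167],
       [ 0.        ,  0.        ,  0.        ,  1.        ]])}
{'time_s': 0.1, 'joint_pos': array([ 1.08201491e+00,  2.76564299e-01,  1.50601099e+00, -4.23658886e-06,
        1.36072347e+00, -1.20962721e-01]), 'joint_vel': array([ 0.00166981, -0.00255043, -0.00356859, -0.00069044,  0.00099734,
       -0.00181147]), 'tau': array([ 5.47791697e-04, -4.17701554e+01, -2.46403724e+01, -4.33972109e-04,
        5.92457101e-03, -9.55575459e-07]), 'eef_pos': array([0.20650126, 0.53608637, 0.20790592]), 'tool_rot': array([-5.74422327e-01, -3.08811337e+00,  2.55789154e-03]), 'wrist_force': array([-0.06293321, -0.56456462, -0.03449434]), 'ft_torque': array([-0.01157703, -0.03106551,  0.01336954]), 'gripper_force': 0.0, 'gripper_width': 0.9995364067167092}
```

View pics/top0.png

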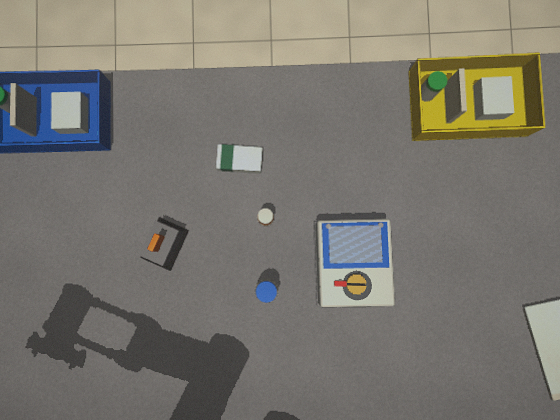

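View pics/side0.png

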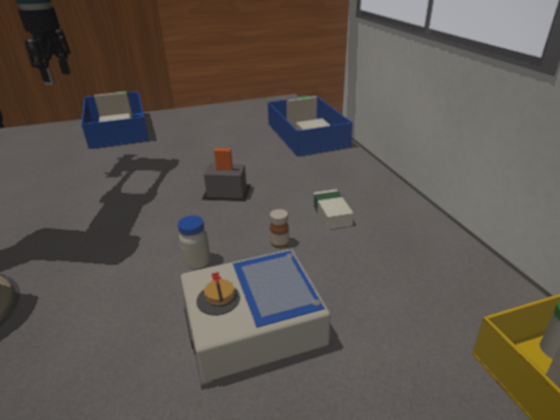

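The top view shows the key handle at (154,242) in the holder (~(165,243)), lock head at (356,285) with red tongue to the left (341,284), bottle cap (266,291), vial (265,215) and carton (240,158). The side view shows the key at (224,160) and the lock at (219,293).

```bash
cat > h.py <<'E'
import cv2,numpy as np
from workcell import bot,optics
def ray(n,uv):
    p=optics.camera_params(n);uv=np.asarray(uv,float).reshape(-1,1,2)
    q=cv2.undistortPoints(uv,p['K'],p['distortion']).reshape(-1,2)
    T=p['cam_to_world'];d=np.c_[q[:,0],-q[:,1],-np.ones(len(q))]@T[:3,:3].T
    return T[:3,3],d
def onz(n,uv,z):
    c,d=ray(n,uv);return (c+d*((z-c[2])/d[:,2])[:,None])
def tri(a,b):
    c1,d1=ray('top',a);c2,d2=ray('side',b);d1=d1[0];d2=d2[0]
    s=np.linalg.lstsq(np.c_[d1,-d2],c2-c1,rcond=None)[0]
    return (c1+s[0]*d1+c2+s[1]*d2)/2,np.linalg.norm(c1+s[0]*d1-c2-s[1]*d2)
def blob(im,lo,hi,box):
    hsv=cv2.cvtColor(im,cv2.COLOR_RGB2HSV);m=cv2.inRange(hsv,lo,hi)
    k=np.zeros_like(m);x0,y0,x1,y1=box;k[y0:y1,x0:x1]=255;m&=k
    n,l,s,c=cv2.connectedComponentsWithStats(m);i=1+np.argmax(s[1:,4])
    cn=max(cv2.findContours((l==i).astype(np.uint8),0,1)[0],key=cv2.contourArea).reshape(-1,2)
    return c[i],s[i],cn
E
python3 - <<'E'
from h import *
t=np.load('top0.npy');s=np.load('side0.npy')
def crop(im,x,y,w,h,k):return cv2.resize(im[y:y+h,x:x+w],None,fx=k,fy=k,interpolation=cv2.INTER_CUBIC)
a=crop(t,130,205,66,75,6);b=crop(t,310,205,90,110,4);
out=np.zeros((590,800,3),np.uint8);out[:450,:396]=a;out[:440,400:760]=b
out2=crop(s,195,140,65,65,2)
cv2.imwrite('pics/crop.png',out[:,:,::-1])
o=crop(s,195,140,60,70,6);c=crop(s,175,250,70,60,6)
out=np.zeros((430,790,3),np.uint8);out[:420,:360]=o;out[:360,365:785]=c
cv2.imwrite('pics/crops.png',out[:,:,::-1])
for nm,im,box in(("top",t,(130,215,200,280)),("side",s,(200,140,250,200))):
    c,st,cn=blob(im,(3,120,60),(18,255,255),box);print(nm,'orange',c,st)
    print(cv2.boxPoints(cv2.minAreaRect(cn)).round(1).tolist())
E
```

```text
top orange [155.22994652 242.42245989] [147 234  17  18 187]
[[146.60000610351562, 249.0], [154.3000030517578, 232.0], [164.1999969482422, 236.5], [156.5, 253.5]]
side orange [222.75358166 158.46991404] [214 148  18  22 349]
[[213.8000030517578, 148.10000610351562], [229.89999389648438, 146.89999389648438], [231.39999389648438, 169.0], [215.39999389648438, 170.10000610351562]]
```

View pics/crop.png

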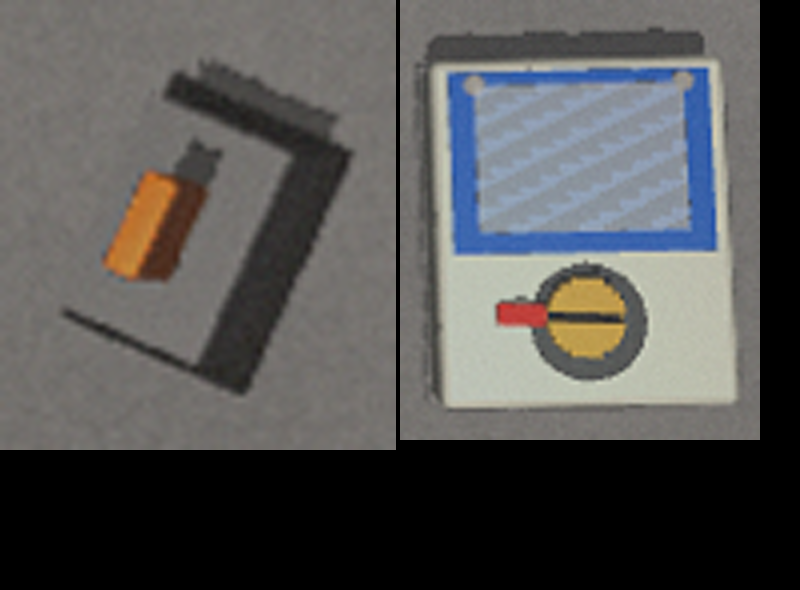

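View pics/crops.png

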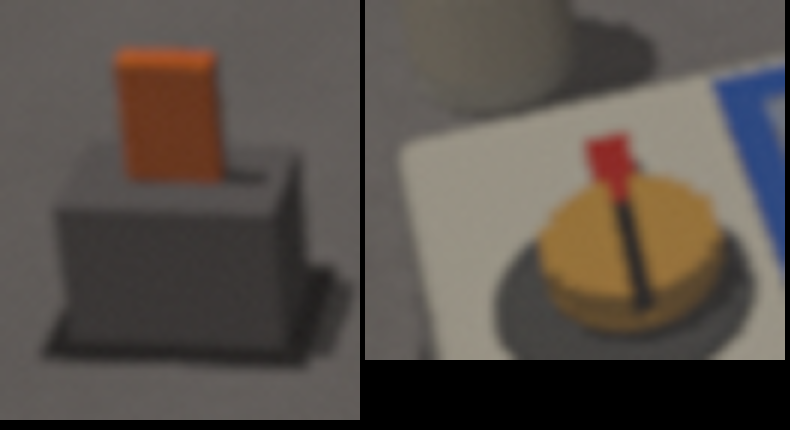

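The crops show the handle's bright top face (crop 140,225), and the slot nearly horizontal in the top view with the tongue at its left end, so cam is near 0. Next come the poses.

```bash
python3 - <<'E'
from h import *
np.set_printoptions(precision=4,suppress=True)
t=np.load('top0.npy');s=np.load('side0.npy')
# key top face (bright orange)
c,st,cn=blob(t,(3,120,160),(25,255,255),(130,215,200,280))
print('ktop px',c,st[4]);r=cv2.minAreaRect(cn);print(r)
b=onz('top',cv2.boxPoints(r),.12);print('box',b)
P=onz('top',c,.12)[0];print('keytop',P)
w=onz('top',cn,.12)[:,:2];_,e=cv2.PCACompute(w.astype(np.float32),None);print('axis',e[0],np.degrees(np.arctan2(e[0][1],e[0][0])))
# side-cam: front face corners, crop(6x) at 195,140
q=np.array([[117,50],[213,50],[128,181],[222,181]])/6+[195,140]
print('side corners: top far edge',onz('side',q[:2],.12),'bottom',onz('side',q[2:],.066))
# holder block corners side: top face
q=np.array([[90,143],[300,150],[283,212],[55,207]])/6+[195,140]
B=onz('side',q,.066);print('block',B,B.mean(0))
# dispenser corners
q=np.array([[432,62],[719,60],[737,403],[445,405]])/4+[310-100,205]
D=onz('top',q,.08);print('disp',D,D.mean(0));
v=D[0]-D[3]+D[1]-D[2];print('disp x yaw',np.arctan2(v[1],v[0]))
# brass
c,st,cn=blob(t,(15,90,120),(30,255,255),(335,265,380,305))
h=cv2.convexHull(cn).reshape(-1,2);print('brass px',cv2.minEnclosingCircle(h),cv2.fitEllipse(h))
(e,_)=cv2.minEnclosingCircle(h);print('head top',onz('top',e,.098), onz('top',cv2.fitEllipse(h)[0],.098))
def slot(n,im,c,box):
    g=im.max(2);m=np.zeros(g.shape,np.uint8);hh=cv2.convexHull(c);cv2.fillConvexPoly(m,hh,1);m=cv2.erode(m,np.ones((3,3)))
    y,x=np.nonzero((m>0)&(g<110));W=onz(n,np.c_[x,y],.098)[:,:2].astype(np.float32)
    mu,e=cv2.PCACompute(W,None);print(n,'slot',len(W),mu,e[0],np.degrees(np.arctan2(e[0][1],e[0][0])))
slot('top',t,cn,0)
c,st,cn=blob(s,(10,90,100),(30,255,255),(195,270,250,315));print('side brass',c,st)
slot('side',s,cn,0)
q=np.array([[625,200],[643,298]])/6+[175-365/6,250];print('side slot ends',onz('side',q,.098))
c,st,cn=blob(t,(0,0,150),(90,60,255),(255,205,280,225));print('vial',onz('top',c,.075))
c,st,cn=blob(t,(100,120,80),(125,255,255),(250,275,285,305));print('bottle',onz('top',c,.095))
print('carton',onz('top',[240,158],.035))
E
```

```text
ktop px [152.8936 242.1064] 94
((153.00003051757812, 242.00003051757812), (5.366562843322754, 16.994115829467773), 26.56505012512207)
box [[0.5332 0.2569 0.12  ]
 [0.5668 0.2398 0.12  ]
 [0.5611 0.2291 0.12  ]
 [0.5276 0.2462 0.12  ]]
keytop [0.5469 0.2433 0.12  ]
axis [ 0.9071 -0.421 ] -24.895525
side corners: top far edge [[0.5334 0.2525 0.12  ]
 [0.5694 0.2386 0.12  ]] bottom [[0.5303 0.2439 0.066 ]
 [0.5663 0.23   0.066 ]]
block [[0.5225 0.2844 0.066 ]
 [0.6035 0.2461 0.066 ]
 [0.5828 0.1945 0.066 ]
 [0.498  0.2317 0.066 ]] [0.5517 0.2392 0.066 ]
disp [[ 0.5881 -0.1325  0.08  ]
 [ 0.5846 -0.2975  0.08  ]
 [ 0.3898 -0.2965  0.08  ]
 [ 0.392  -0.132   0.08  ]] [ 0.4886 -0.2146  0.08  ]
disp x yaw -0.0034833777908364447
brass px ((356.4473571777344, 286.5), 9.565796852111816) ((356.7408142089844, 288.36651611328125), (10.977913856506348, 19.628408432006836), 95.89616394042969)
head top [[ 0.4356 -0.211   0.098 ]] [[ 0.4314 -0.2114  0.098 ]]Traceback (most recent call last):
  File "<stdin>", line 28, in <module>
  File "<stdin>", line 26, in slot
  File "h.py", line 9, in onz
    c,d=ray(n,uv);return (c+d*((z-c[2])/d[:,2])[:,None])
        ~~~^^^^^^
  File "h.py", line 5, in ray
    q=cv2.undistortPoints(uv,p['K'],p['distortion']).reshape(-1,2)
      ~~~~~~~~~~~~~~~~~~~^^^^^^^^^^^^^^^^^^^^^^^^^^^
cv2.error: OpenCV(4.12.0) /io/opencv/modules/calib3d/src/undistort.dispatch.cpp:347: error: (-215:Assertion failed) CV_IS_MAT(_src) && CV_IS_MAT(_dst) && (_src->rows == 1 || _src->cols == 1) && (_dst->rows == 1 || _dst->cols == 1) && _src->cols + _src->rows - 1 == _dst->rows + _dst->cols - 1 && (CV_MAT_TYPE(_src->type) == CV_32FC2 || CV_MAT_TYPE(_src->type) == CV_64FC2) && (CV_MAT_TYPE(_dst->type) == CV_32FC2 || CV_MAT_TYPE(_dst->type) == CV_64FC2) in function 'cvUndistortPointsInternal'
```

```bash
cat >> h.py <<'E'
def slotfit(n,im,box):
    hsv=cv2.cvtColor(im,cv2.COLOR_RGB2HSV);m=cv2.inRange(hsv,(12,90,100),(30,255,255))
    k=np.zeros_like(m);x0,y0,x1,y1=box;k[y0:y1,x0:x1]=255;m&=k
    l=cv2.connectedComponentsWithStats(cv2.morphologyEx(m,cv2.MORPH_CLOSE,np.ones((5,5))))
    i=1+np.argmax(l[2][1:,4]);f=np.argwhere((l[1]==i)&(m>0))[:,::-1].astype(np.int32)
    hull=cv2.convexHull(f);mm=np.zeros_like(m);cv2.fillConvexPoly(mm,hull,1)
    e=cv2.fitEllipse(hull);C=onz(n,e[0],.098)[0];H=onz(n,hull.reshape(-1,2),.098)
    y,x=np.nonzero((cv2.erode(mm,np.ones((3,3)))>0)&(im.max(2)<110))
    W=onz(n,np.c_[x,y].astype(float),.098)[:,:2].astype(np.float32);mu,v=cv2.PCACompute(W,None)
    return e,C,H,len(W),mu[0],np.degrees(np.arctan2(v[0][1],v[0][0]))%180
E
python3 - <<'E'
from h import *
np.set_printoptions(precision=4,suppress=True)
t=np.load('top0.npy');s=np.load('side0.npy')
for n,im,b in(('top',t,(338,265,380,305)),('side',s,(195,270,250,315))):
    e,C,H,k,mu,a=slotfit(n,im,b);print(n,e,'ctr',C,'ext',H.min(0),H.max(0),'slot',k,mu,a)
q=np.array([[625,200],[643,298]])/6+[175-365/6,250];print('side slot ends',onz('side',q,.098))
q=np.array([[549,316],[625,320]])/4+[210,205];print('top slot ends',onz('top',q,.098))
# bezel from top
hsv=cv2.cvtColor(t,cv2.COLOR_RGB2HSV);m=(hsv[...,2]<150).astype(np.uint8)*255
m|=cv2.inRange(hsv,(12,90,100),(30,255,255));m[:268]=0;m[302:]=0;m[:,:343]=0;m[:,378:]=0
l=cv2.connectedComponentsWithStats(m);i=1+np.argmax(l[2][1:,4]);print('bezel',l[2][i],l[3][i],onz('top',l[3][i],.082))
c,st,cn=blob(t,(0,0,150),(90,60,255),(255,205,280,225));print('vial',onz('top',c,.075))
c,st,cn=blob(t,(100,120,80),(125,255,255),(250,275,285,305));print('bottle',onz('top',c,.095))
E
```

```text
top ((356.23431396484375, 283.92657470703125), (19.887487411499023, 20.860523223876953), 173.34848022460938) ctr [ 0.4413 -0.2108  0.098 ] ext [ 0.4188 -0.2328  0.098 ] [ 0.4635 -0.1897  0.098 ] slot 43 [ 0.441  -0.2105] 84.74432
side ((218.66490173339844, 289.2515869140625), (20.188108444213867, 31.068058013916016), 79.55357360839844) ctr [ 0.4429 -0.2127  0.098 ] ext [ 0.4202 -0.2345  0.098 ] [ 0.465 -0.189  0.098] slot 53 [ 0.4428 -0.2157] 86.564995
side slot ends [[ 0.4451 -0.1995  0.098 ]
 [ 0.4419 -0.236   0.098 ]]
top slot ends [[ 0.4416 -0.1907  0.098 ]
 [ 0.4384 -0.233   0.098 ]]
bezel [343 270  29  30 660] [357.1742 285.1015] [[ 0.4378 -0.2154  0.082 ]]
vial [[ 0.6037 -0.0091  0.075 ]]
bottle [[ 0.4296 -0.007   0.095 ]]
```

```bash
cat >> h.py <<'E'
from scipy.spatial.transform import Rotation as Ro
def go(xyz,yaw):
    s=bot.get_state();R=Ro.from_rotvec(s['tool_rot']);G=Ro.from_euler('ZX',[yaw,np.pi])
    d=R.inv().apply(np.array(xyz)-s['eef_pos']);r=(R.inv()*G).as_rotvec()
    print('t %.1f'%s['time_s'],'pos',s['eef_pos'].round(4),'yaw %.4f'%np.arctan2(*R.as_matrix()[[1,0],0]),'F',s['wrist_force'].round(1),'T',s['ft_torque'].round(2),'w %.3f'%s['gripper_width'])
    print('lin',d.round(4),'rot',r.round(4))
E
python3 -c "
from h import *
go([.549,.242,.18],2.716)"
```

```text
t 0.1 pos [0.2065 0.5361 0.2079] yaw 2.7738 F [-0.1 -0.6 -0. ] T [-0.01 -0.03  0.01] w 1.000
lin [-0.4253 -0.1512  0.0281] rot [-0.0017 -0.0002  0.0578]
```

Emit:
{"fn": "drive_tool", "kwargs": {
  "commands": [
    {"linear": [-0.0425, -0.0151, 0.003], "rotation": [0, 0, 0], "jaw": 0},
    {"linear": [-0.0425, -0.0151, 0.003], "rotation": [0, 0, 0], "jaw": 0},
    {"linear": [-0.0425, -0.0151, 0.003], "rotation": [0, 0, 0], "jaw": 0},
    {"linear": [-0.0425, -0.0151, 0.003], "rotation": [0, 0, 0], "jaw": 0},
    {"linear": [-0.0425, -0.0151, 0.003], "rotation": [0, 0, 0], "jaw": 0},
    {"linear": [-0.0425, -0.0151, 0.003], "rotation": [0, 0, 0], "jaw": 0},
    {"linear": [-0.0425, -0.0151, 0.003], "rotation": [0, 0, 0], "jaw": 0},
    {"linear": [-0.0425, -0.0151, 0.003], "rotation": [0, 0, 0], "jaw": 0},
    {"linear": [-0.0425, -0.0151, 0.003], "rotation": [0, 0, 0], "jaw": 0},
    {"linear": [-0.0425, -0.0151, 0.001], "rotation": [0, 0, 0.0578], "jaw": 0}
  ]
}}

```text
time_s: 1.1
eef_pos: [0.5498, 0.2413, 0.1799]
tool_rot: [-0.666, -3.069, 0.001]
wrist_force: [0.1, 1.3, 0.3]
gripper_width: 1.001
gripper_force: 0.0
```

Emit:
{"fn": "drive_tool", "kwargs": {
  "commands": [
    {"linear": [0, 0, 0], "rotation": [0, 0, 0], "jaw": 0},
    {"linear": [0, 0, 0], "rotation": [0, 0, 0], "jaw": 0},
    {"linear": [0, 0, 0], "rotation": [0, 0, 0], "jaw": 0}
  ]
}}

```text
time_s: 1.4
eef_pos: [0.5479, 0.2434, 0.1804]
tool_rot: [-0.662, -3.069, -0.0]
wrist_force: [-0.2, -0.1, 0.3]
gripper_width: 1.004
gripper_force: 0.0
```

```bash
python3 -c "
from h import *
go([.549,.242,.079],2.716)
a=optics.capture('top');b=optics.capture('side')
k=lambda im,x,y,w,h:cv2.resize(im[y:y+h,x:x+w],None,fx=4,fy=4,interpolation=2)
cv2.imwrite('pics/g1.png',np.hstack([k(a,110,190,100,110),k(b,170,90,100,110)])[:,:,::-1])"
```

```text
t 1.4 pos [0.5479 0.2434 0.1804] yaw 2.7167 F [-0.2 -0.1  0.3] T [ 0.03 -0.06  0.03] w 1.004
lin [-0.0017 -0.0008  0.1014] rot [-0.0003 -0.0016  0.0007]
```

View pics/g1.png

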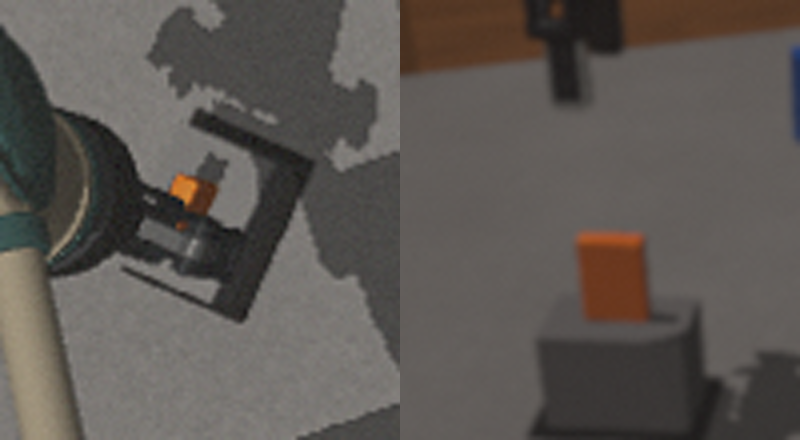

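The gripper is above the key, with the near finger in front of the handle at side-view crop (570,80). I'll descend and pinch.

Emit:
{"fn": "drive_tool", "kwargs": {
  "commands": [
    {"linear": [-0.0017, -0.0008, 0.02], "rotation": [0, 0, 0], "jaw": 0},
    {"linear": [0, 0, 0.02], "rotation": [0, 0, 0], "jaw": 0},
    {"linear": [0, 0, 0.02], "rotation": [0, 0, 0], "jaw": 0},
    {"linear": [0, 0, 0.02], "rotation": [0, 0, 0], "jaw": 0},
    {"linear": [0, 0, 0.02], "rotation": [0, 0, 0], "jaw": 0},
    {"linear": [0, 0, 0], "rotation": [0, 0, 0], "jaw": 0},
    {"linear": [0, 0, 0], "rotation": [0, 0, 0], "jaw": 0.5},
    {"linear": [0, 0, 0], "rotation": [0, 0, 0], "jaw": 0.7}
  ],
  "grip_force": 30
}}

```text
time_s: 2.3
eef_pos: [0.5509, 0.2423, 0.0822]
tool_rot: [0.662, 3.069, 0.002]
wrist_force: [-0.3, 0.1, -0.4]
gripper_width: 0.694
gripper_force: 0.0
```

Emit:
{"fn": "drive_tool", "kwargs": {
  "commands": [
    {"linear": [0, 0, 0], "rotation": [0, 0, 0], "jaw": 0.7},
    {"linear": [0, 0, 0], "rotation": [0, 0, 0], "jaw": 0.75},
    {"linear": [0, 0, 0], "rotation": [0, 0, 0], "jaw": 0.8},
    {"linear": [0, 0, 0], "rotation": [0, 0, 0], "jaw": 0.85},
    {"linear": [0, 0, 0], "rotation": [0, 0, 0], "jaw": 0.9},
    {"linear": [0, 0, 0], "rotation": [0, 0, 0], "jaw": 1},
    {"linear": [0, 0, 0], "rotation": [0, 0, 0], "jaw": 1},
    {"linear": [0, 0, 0], "rotation": [0, 0, 0], "jaw": 1}
  ]
}}

```text
time_s: 3.1
eef_pos: [0.5507, 0.2417, 0.0813]
tool_rot: [0.663, 3.07, 0.001]
wrist_force: [-0.4, 1.0, 4.9]
gripper_width: 0.154
gripper_force: 30.9
```

Emit:
{"fn": "drive_tool", "kwargs": {
  "commands": [
    {"linear": [0, 0, 0], "rotation": [0, 0, 0], "jaw": 1},
    {"linear": [0, 0, 0], "rotation": [0, 0, 0], "jaw": 1},
    {"linear": [0, 0, -0.01], "rotation": [0, 0, 0], "jaw": 1},
    {"linear": [0, 0, -0.02], "rotation": [0, 0, 0], "jaw": 1},
    {"linear": [0, 0, -0.02], "rotation": [0, 0, 0], "jaw": 1},
    {"linear": [0, 0, -0.02], "rotation": [0, 0, 0], "jaw": 1},
    {"linear": [0, 0, -0.03], "rotation": [0, 0, 0], "jaw": 1},
    {"linear": [0, 0, -0.03], "rotation": [0, 0, 0], "jaw": 1},
    {"linear": [0, 0, -0.02], "rotation": [0, 0, 0], "jaw": 1},
    {"linear": [0, 0, 0], "rotation": [0, 0, 0], "jaw": 1}
  ],
  "grip_force": 100
}}

```text
time_s: 4.1
eef_pos: [0.5516, 0.2415, 0.2336]
tool_rot: [0.662, 3.066, 0.003]
wrist_force: [0.2, 1.2, -1.9]
gripper_width: 0.134
gripper_force: 99.4
```

```bash
python3 -c "
from h import *
go([.442,-.212,.21],1.492)"
```

```text
t 4.1 pos [0.5516 0.2415 0.2336] yaw 2.7160 F [ 0.2  1.2 -1.9] T [-0.01 -0.01  0.01] w 0.134
lin [-0.0873 -0.4584  0.0226] rot [0.0051 0.0018 1.224 ]
```

Emit:
{"fn": "drive_tool", "kwargs": {
  "commands": [
    {"linear": [-0.0087, -0.0458, 0], "rotation": [0, 0, 0], "jaw": 1},
    {"linear": [-0.0087, -0.0458, 0], "rotation": [0, 0, 0], "jaw": 1},
    {"linear": [-0.0087, -0.0458, 0], "rotation": [0, 0, 0], "jaw": 1},
    {"linear": [-0.0087, -0.0458, 0], "rotation": [0, 0, 0], "jaw": 1},
    {"linear": [-0.0087, -0.0458, 0], "rotation": [0, 0, 0], "jaw": 1},
    {"linear": [-0.0087, -0.0458, 0], "rotation": [0, 0, 0], "jaw": 1},
    {"linear": [-0.0087, -0.0458, 0], "rotation": [0, 0, 0], "jaw": 1},
    {"linear": [-0.0087, -0.0458, 0], "rotation": [0, 0, 0], "jaw": 1},
    {"linear": [-0.0087, -0.0458, 0], "rotation": [0, 0, 0], "jaw": 1},
    {"linear": [-0.009, -0.0462, 0], "rotation": [0, 0, 0], "jaw": 1}
  ]
}}

```text
time_s: 5.1
eef_pos: [0.4384, -0.2132, 0.2288]
tool_rot: [-0.663, -3.067, -0.002]
wrist_force: [0.8, 0.4, -1.8]
gripper_width: 0.129
gripper_force: 99.3
```

Emit:
{"fn": "drive_tool", "kwargs": {
  "commands": [
    {"linear": [0, 0, 0], "rotation": [0, 0, 0.136], "jaw": 1},
    {"linear": [0, 0, 0], "rotation": [0, 0, 0.136], "jaw": 1},
    {"linear": [0, 0, 0], "rotation": [0, 0, 0.136], "jaw": 1},
    {"linear": [0, 0, 0], "rotation": [0, 0, 0.136], "jaw": 1},
    {"linear": [0, 0, 0], "rotation": [0, 0, 0.136], "jaw": 1},
    {"linear": [0, 0, 0], "rotation": [0, 0, 0.136], "jaw": 1},
    {"linear": [0, 0, 0], "rotation": [0, 0, 0.136], "jaw": 1},
    {"linear": [0, 0, 0], "rotation": [0, 0, 0.136], "jaw": 1},
    {"linear": [0, 0, 0], "rotation": [0, 0, 0.136], "jaw": 1}
  ]
}}

```text
time_s: 6.0
eef_pos: [0.4391, -0.2115, 0.2286]
tool_rot: [-2.31, -2.123, 0.002]
wrist_force: [0.3, 0.0, -2.0]
gripper_width: 0.133
gripper_force: 99.3
```

Emit:
{"fn": "drive_tool", "kwargs": {
  "commands": [
    {"linear": [0, 0, 0], "rotation": [0, 0, 0], "jaw": 1},
    {"linear": [0, 0, 0], "rotation": [0, 0, 0], "jaw": 1},
    {"linear": [0, 0, 0], "rotation": [0, 0, 0], "jaw": 1}
  ]
}}

```text
time_s: 6.3
eef_pos: [0.4401, -0.2119, 0.23]
tool_rot: [-2.304, -2.133, 0.001]
wrist_force: [1.1, -0.1, -1.9]
gripper_width: 0.135
gripper_force: 99.3
```

```bash
python3 -c "
from h import *
go([.442,-.212,.183],1.492)"
```

```text
t 6.3 pos [ 0.4401 -0.2119  0.23  ] yaw 1.4939 F [ 1.1 -0.1 -1.9] T [-0.01 -0.04 -0.04] w 0.135
lin [0.    0.002 0.047] rot [-0.0013 -0.0007  0.0019]
```

Emit:
{"fn": "drive_tool", "kwargs": {
  "commands": [
    {"linear": [0, 0.002, 0.015], "rotation": [0, 0, 0], "jaw": 1},
    {"linear": [0, 0, 0.015], "rotation": [0, 0, 0], "jaw": 1},
    {"linear": [0, 0, 0.01], "rotation": [0, 0, 0], "jaw": 1},
    {"linear": [0, 0, 0.008], "rotation": [0, 0, 0], "jaw": 1},
    {"linear": [0, 0, 0], "rotation": [0, 0, 0], "jaw": 1},
    {"linear": [0, 0, 0], "rotation": [0, 0, 0], "jaw": 1},
    {"linear": [0, 0, 0], "rotation": [0, 0, 0], "jaw": 1}
  ]
}}

```text
time_s: 7.0
eef_pos: [0.443, -0.2126, 0.1833]
tool_rot: [2.306, 2.131, 0.001]
wrist_force: [0.1, 0.6, -1.6]
gripper_width: 0.129
gripper_force: 99.3
```

```bash
python3 -c "
from h import *
go([.442,-.212,.167],1.492)
a=optics.capture('side');b=optics.capture('top');np.save('side1.npy',a)
k=lambda im,x,y,w,h,f:cv2.resize(im[y:y+h,x:x+w],None,fx=f,fy=f,interpolation=2)
cv2.imwrite('pics/l1.png',np.hstack([k(a,180,235,75,85,7)])[:,:,::-1])"
```

```text
t 7.0 pos [ 0.443  -0.2126  0.1833] yaw 1.4922 F [ 0.1  0.6 -1.6] T [ 0.04 -0.01  0.05] w 0.129
lin [ 0.0005 -0.0011  0.0163] rot [0.0013 0.0006 0.0002]
```

View pics/l1.png

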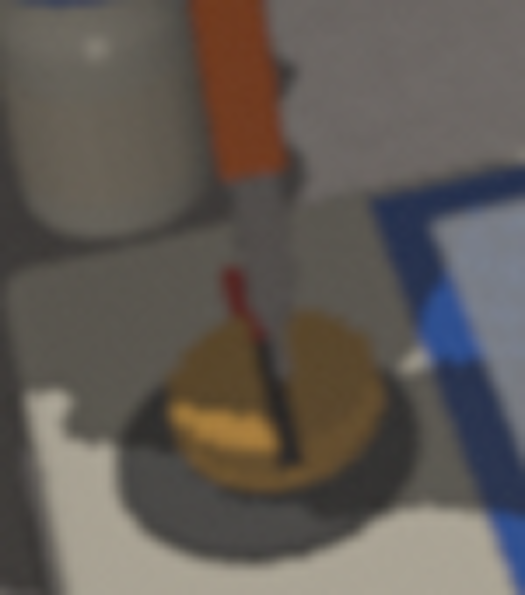

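The blade's lower near corner is at crop (287,375), hovering above the slot, which runs (262,345)–(289,460). I'll compute the relative sideways offset with the same camera.

```bash
python3 -c "
from h import *
f=lambda u,v:(u/7+180,v/7+235)
print('slot',onz('side',[f(262,345),f(289,460)],.098))
print('blade near L/R low',onz('side',[f(276,375),f(293,375)],.108),'step',onz('side',[f(250,310),f(293,310)],.124))
p=optics.camera_params('side');T=np.linalg.inv(p['cam_to_world'])
def pr(P):
    q=T[:3,:3]@P+T[:3,3];q=q*[1,-1,-1]
    u=cv2.projectPoints(q.reshape(1,1,3),np.zeros(3),np.zeros(3),p['K'],p['distortion'])[0].ravel();return (u-[180,235])*7
c,s=np.cos(1.492),np.sin(1.492)
for a,z in((-.012,.108),(.012,.108),(-.012,.124),(.012,.124),(-.014,.128),(.014,.128),(-.02,.168),(.02,.168)):
  print(a,z,pr(np.array([.443+a*c,-.2126+a*s,z])).round())
for a in(-.022,0,.022):print('slot pred',pr(np.array([.442+a*c,-.212+a*s,.098])).round())
"
```

```text
slot [[ 0.44336677 -0.20115248  0.098     ]
 [ 0.44142062 -0.23807736  0.098     ]]
blade near L/R low [[ 0.44291241 -0.22269937  0.108     ]
 [ 0.44628444 -0.22397624  0.108     ]] step [[ 0.43979198 -0.21892721  0.124     ]
 [ 0.44823369 -0.22212724  0.124     ]]
-0.012 0.108 [274. 382.]
0.012 0.108 [259. 308.]
-0.012 0.124 [266. 324.]
0.012 0.124 [252. 252.]
-0.014 0.128 [266. 316.]
0.014 0.128 [249. 232.]
-0.02 0.168 [249. 183.]
0.02 0.168 [225.  66.]
slot pred [279. 448.]
slot pred [266. 379.]
slot pred [253. 313.]
```

```bash
python3 -c "
import numpy as np
a=np.load('side1.npy').astype(int)
print(list(range(212,226)))
for r in range(274,303):print(r,' '.join('%3d/%-3d'%(p[0],p[0]-p[2]) for p in a[r,212:226]))"
```

```text
[212, 213, 214, 215, 216, 217, 218, 219, 220, 221, 222, 223, 224, 225]
274  84/40   83/44   82/32   80/16   81/8    81/7    82/6    82/7    81/7    80/7    84/9    88/10   89/10   91/10 
275  84/40   83/48   79/34   78/16   80/8    82/7    82/6    80/6    80/7    80/7    85/9    89/10   89/9    90/10 
276  85/36   82/45   80/36   78/18   80/8    81/6    81/7    82/7    82/7    82/7    86/9    89/10   90/9    90/11 
277  86/31   84/46   82/40   81/21   80/9    82/7    81/7    82/6    82/6    83/7    87/9    89/10   90/10   90/10 
278  86/26   84/43   83/41   82/25   81/12   83/7    81/6    81/6    79/6    82/10   88/14   90/16   90/15   90/15 
279  87/23   85/41   84/46   84/34   83/20   82/10   81/6    79/6    79/8    82/16   88/25   89/28   90/29   89/27 
280  88/28   87/40   86/47   85/43   84/30   82/16   80/8    78/6    80/12   82/22   87/34   89/41   89/41   89/39 
281  88/36   88/43   89/47   86/45   84/37   82/23   81/11   80/9    82/17   86/31   89/41   89/46   89/46   89/45 
282  89/45   89/45   89/48   86/46   83/44   78/30   77/16   80/11   83/19   87/33   89/43   89/47   
[... 1633 characters left out ...]
3/47 
297 161/101 163/102 165/103 168/106 167/105 162/102 142/85  101/54   59/20   49/9    67/26   85/41   94/47   97/50 
298 144/88  147/88  152/93  156/96  157/98  156/96  143/86  108/61   66/25   47/7    64/23   85/40   97/51   99/52 
299 115/65  120/69  123/72  125/73  127/73  127/76  120/69   94/48   60/18   45/5    60/19   85/39   97/51  100/52 
300 100/53  102/55  103/55  103/55  104/55  104/56   99/52   80/37   57/14   48/6    58/18   82/38   97/49  100/54 
301 101/55  100/54   99/53   99/52   99/53   99/51   95/48   82/38   69/26   70/27   77/33   89/44   97/51  100/52 
302 106/59  106/58  101/54  101/53  102/54  101/54   98/51   93/45   89/43   97/50  101/54  100/51   99/50   96/48
```

Relative to the slot the blade sits about 1.2 mm too far in +x, so I'll correct that and descend gently.

Emit:
{"fn": "drive_tool", "kwargs": {
  "commands": [
    {"linear": [0, -0.0012, 0.002], "rotation": [0, 0, 0], "jaw": 1},
    {"linear": [0, 0, 0.003], "rotation": [0, 0, 0], "jaw": 1},
    {"linear": [0, 0, 0.002], "rotation": [0, 0, 0], "jaw": 1},
    {"linear": [0, 0, 0.002], "rotation": [0, 0, 0], "jaw": 1},
    {"linear": [0, 0, 0.002], "rotation": [0, 0, 0], "jaw": 1},
    {"linear": [0, 0, 0.001], "rotation": [0, 0, 0], "jaw": 1},
    {"linear": [0, 0, 0.001], "rotation": [0, 0, 0], "jaw": 1},
    {"linear": [0, 0, 0], "rotation": [0, 0, 0], "jaw": 1}
  ]
}}

```text
time_s: 7.9
eef_pos: [0.4413, -0.2122, 0.1696]
tool_rot: [-2.307, -2.132, 0.0]
wrist_force: [-0.5, -0.0, -1.8]
gripper_width: 0.138
gripper_force: 99.3
```

Emit:
{"fn": "drive_tool", "kwargs": {
  "commands": [
    {"linear": [0, 0, 0.001], "rotation": [0, 0, 0], "jaw": 1},
    {"linear": [0, 0, 0.001], "rotation": [0, 0, 0], "jaw": 1},
    {"linear": [0, 0, 0.001], "rotation": [0, 0, 0], "jaw": 1},
    {"linear": [0, 0, 0.0005], "rotation": [0, 0, 0], "jaw": 1},
    {"linear": [0, 0, 0.0005], "rotation": [0, 0, 0], "jaw": 1},
    {"linear": [0, 0, 0], "rotation": [0, 0, 0], "jaw": 1},
    {"linear": [0, 0, 0], "rotation": [0, 0, 0], "jaw": 1}
  ]
}}

```text
time_s: 8.6
eef_pos: [0.4414, -0.2122, 0.1657]
tool_rot: [2.307, 2.132, 0.0]
wrist_force: [0.3, -0.4, -2.3]
gripper_width: 0.135
gripper_force: 99.3
```

Emit:
{"fn": "drive_tool", "kwargs": {
  "commands": [
    {"linear": [0, 0, 0.0005], "rotation": [0, 0, 0], "jaw": 1},
    {"linear": [0, 0, 0.0005], "rotation": [0, 0, 0], "jaw": 1},
    {"linear": [0, 0, 0.0005], "rotation": [0, 0, 0], "jaw": 1},
    {"linear": [0, 0, 0], "rotation": [0, 0, 0], "jaw": 1},
    {"linear": [0, 0, 0], "rotation": [0, 0, 0], "jaw": 1}
  ]
}}

```text
time_s: 9.1
eef_pos: [0.4417, -0.2124, 0.1653]
tool_rot: [2.306, 2.131, 0.001]
wrist_force: [-1.5, -0.2, 6.1]
gripper_width: 0.134
gripper_force: 100.5
```

The blade has bottomed at the expected height (tip about 8 mm down). Now I'll turn clockwise.

Emit:
{"fn": "drive_tool", "kwargs": {
  "commands": [
    {"linear": [0, 0, -0.0003], "rotation": [0, 0, 0.05], "jaw": 1},
    {"linear": [0, 0, 0], "rotation": [0, 0, 0.08], "jaw": 1},
    {"linear": [0, 0, 0], "rotation": [0, 0, 0.08], "jaw": 1},
    {"linear": [0, 0, 0], "rotation": [0, 0, 0.08], "jaw": 1},
    {"linear": [0, 0, 0], "rotation": [0, 0, 0.08], "jaw": 1},
    {"linear": [0, 0, 0], "rotation": [0, 0, 0.08], "jaw": 1},
    {"linear": [0, 0, 0], "rotation": [0, 0, 0.08], "jaw": 1},
    {"linear": [0, 0, 0], "rotation": [0, 0, 0.08], "jaw": 1},
    {"linear": [0, 0, 0], "rotation": [0, 0, 0.08], "jaw": 1},
    {"linear": [0, 0, 0], "rotation": [0, 0, 0.08], "jaw": 1}
  ]
}}

```text
time_s: 10.1
eef_pos: [0.4409, -0.2115, 0.1653]
tool_rot: [-2.94, -1.105, -0.0]
wrist_force: [-1.4, 1.9, 7.0]
gripper_width: 0.135
gripper_force: 100.5
```

```bash
python3 -c "
from h import *
go([.4415,-.2122,.1655],0)"
```

```text
t 10.1 pos [ 0.4409 -0.2115  0.1653] yaw 0.7191 F [-1.4  1.9  7. ] T [0.53 0.49 0.18] w 0.135
lin [-0.      0.001  -0.0002] rot [-0.0013 -0.      0.7191]
```

Emit:
{"fn": "drive_tool", "kwargs": {
  "commands": [
    {"linear": [0, 0, 0], "rotation": [0, 0, 0.08], "jaw": 1},
    {"linear": [0, 0, 0], "rotation": [0, 0, 0.08], "jaw": 1},
    {"linear": [0, 0, 0], "rotation": [0, 0, 0.08], "jaw": 1},
    {"linear": [0, 0, 0], "rotation": [0, 0, 0.08], "jaw": 1},
    {"linear": [0, 0, 0], "rotation": [0, 0, 0.08], "jaw": 1},
    {"linear": [0, 0, 0], "rotation": [0, 0, 0.08], "jaw": 1},
    {"linear": [0, 0, 0], "rotation": [0, 0, 0.08], "jaw": 1},
    {"linear": [0, 0, 0], "rotation": [0, 0, 0.08], "jaw": 1},
    {"linear": [0, 0, 0], "rotation": [0, 0, 0.06], "jaw": 1},
    {"linear": [0, 0, 0], "rotation": [0, 0, 0.03], "jaw": 1}
  ]
}}

```text
time_s: 11.1
eef_pos: [0.4411, -0.2104, 0.1653]
tool_rot: [-3.138, 0.015, 0.0]
wrist_force: [-1.4, 4.6, 6.7]
gripper_width: 0.131
gripper_force: 100.6
```

```bash
python3 -c "
from h import *
go([.4415,-.2122,.1655],-.1)"
```

```text
t 11.1 pos [ 0.4411 -0.2104  0.1653] yaw -0.0097 F [-1.4  4.6  6.7] T [1.06 0.31 0.14] w 0.131
lin [ 0.0005  0.0018 -0.0002] rot [-0.0033  0.0002  0.0903]
```

Emit:
{"fn": "drive_tool", "kwargs": {
  "commands": [
    {"linear": [0, -0.001, 0], "rotation": [0, 0, 0.03], "jaw": 1},
    {"linear": [0, 0, 0], "rotation": [0, 0, 0.03], "jaw": 1},
    {"linear": [0, 0, 0], "rotation": [0, 0, 0.02], "jaw": 1},
    {"linear": [0, 0, 0], "rotation": [0, 0, 0.01], "jaw": 1},
    {"linear": [0, 0, 0], "rotation": [0, 0, 0], "jaw": 1}
  ]
}}

```text
time_s: 11.6
eef_pos: [0.4412, -0.2099, 0.1653]
tool_rot: [-3.135, 0.154, -0.0]
wrist_force: [-1.1, 3.2, 6.3]
gripper_width: 0.135
gripper_force: 100.5
```

```bash
python3 -c "
from h import *
go([.4415,-.2122,.1655],-.12)"
```

```text
t 11.6 pos [ 0.4412 -0.2099  0.1653] yaw -0.0981 F [-1.1  3.2  6.3] T [0.83 0.31 0.17] w 0.135
lin [ 0.0005  0.0023 -0.0002] rot [-0.0023 -0.      0.0219]
```

Emit:
{"fn": "drive_tool", "kwargs": {
  "commands": [
    {"linear": [0, 0, 0], "rotation": [0, 0, 0.02], "jaw": 1},
    {"linear": [0, 0, 0], "rotation": [0, 0, 0.02], "jaw": 1},
    {"linear": [0, 0, 0], "rotation": [0, 0, 0.01], "jaw": 1},
    {"linear": [0, 0, 0], "rotation": [0, 0, 0], "jaw": 1}
  ]
}}

```text
time_s: 12.0
eef_pos: [0.4412, -0.2098, 0.1653]
tool_rot: [-3.131, 0.232, -0.0]
wrist_force: [-1.0, 2.7, 6.5]
gripper_width: 0.138
gripper_force: 100.5
```

```bash
python3 -c "
from h import *
go([.4415,-.2122,.1655],-.12)"
```

```text
t 12.0 pos [ 0.4412 -0.2098  0.1653] yaw -0.1478 F [-1.   2.7  6.5] T [0.85 0.35 0.24] w 0.138
lin [ 0.0007  0.0023 -0.0002] rot [-0.0024  0.0001 -0.0278]
```

Torque is rising (0.24), but I want confirmation of the stop: a little more turn and a look.

Emit:
{"fn": "drive_tool", "kwargs": {
  "commands": [
    {"linear": [0, 0, 0], "rotation": [0, 0, 0.02], "jaw": 1},
    {"linear": [0, 0, 0], "rotation": [0, 0, 0.02], "jaw": 1},
    {"linear": [0, 0, 0], "rotation": [0, 0, 0], "jaw": 1},
    {"linear": [0, 0, 0], "rotation": [0, 0, 0], "jaw": 1}
  ]
}}

```text
time_s: 12.4
eef_pos: [0.4412, -0.2098, 0.1653]
tool_rot: [-3.126, 0.293, 0.0]
wrist_force: [-1.5, 3.4, 7.2]
gripper_width: 0.13
gripper_force: 100.6
```

```bash
python3 -c "
from h import *
go([.4415,-.2122,.1655],-.12)
a=optics.capture('side')
cv2.imwrite('pics/l2.png',cv2.resize(a[235:320,170:270],None,fx=6,fy=6,interpolation=2)[:,:,::-1])"
```

```text
t 12.4 pos [ 0.4412 -0.2098  0.1653] yaw -0.1867 F [-1.5  3.4  7.2] T [0.95 0.27 0.48] w 0.130
lin [ 0.0007  0.0023 -0.0002] rot [-0.0023  0.0002 -0.0667]
```

View pics/l2.png

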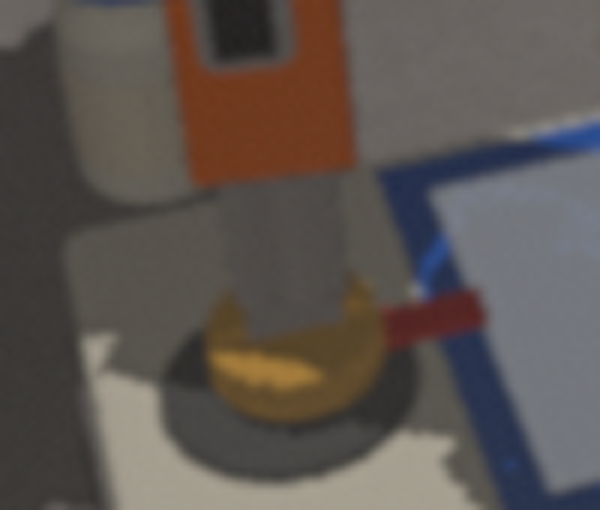

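The tongue points over the blue cover (tip at crop (485,308)), parallel to the panel edge, and torque has risen to 0.48 N m, so it is at the stop. I'll hold, back off within the play, and lift.

Emit:
{"fn": "drive_tool", "kwargs": {
  "commands": [
    {"linear": [0, 0, 0], "rotation": [0, 0, 0], "jaw": 1},
    {"linear": [0, 0, 0], "rotation": [0, 0, 0], "jaw": 1},
    {"linear": [0, 0, -0.0005], "rotation": [0, 0, -0.05], "jaw": 1},
    {"linear": [0, 0, 0], "rotation": [0, 0, -0.05], "jaw": 1},
    {"linear": [0, 0, 0], "rotation": [0, 0, -0.03], "jaw": 1},
    {"linear": [0, 0, 0], "rotation": [0, 0, 0], "jaw": 1},
    {"linear": [0, 0, 0], "rotation": [0, 0, 0], "jaw": 1}
  ]
}}

```text
time_s: 13.15
eef_pos: [0.4413, -0.2106, 0.1653]
tool_rot: [-3.139, 0.092, -0.0]
wrist_force: [-1.6, 2.8, 5.5]
gripper_width: 0.135
gripper_force: 100.4
```

```bash
python3 -c "
from h import *
go([.4415,-.2122,.1655],-.04)"
```

```text
t 13.2 pos [ 0.4413 -0.2106  0.1653] yaw -0.0589 F [-1.6  2.8  5.5] T [0.83 0.33 0.06] w 0.135
lin [ 0.0003  0.0016 -0.0002] rot [-0.0012 -0.0001 -0.0189]
```

Emit:
{"fn": "drive_tool", "kwargs": {
  "commands": [
    {"linear": [0, 0, -0.003], "rotation": [0, 0, 0], "jaw": 1},
    {"linear": [0, 0, -0.004], "rotation": [0, 0, 0], "jaw": 1},
    {"linear": [0, 0, -0.005], "rotation": [0, 0, 0], "jaw": 1},
    {"linear": [0, 0, -0.01], "rotation": [0, 0, 0], "jaw": 1},
    {"linear": [0, 0, -0.015], "rotation": [0, 0, 0], "jaw": 1},
    {"linear": [0, 0, -0.02], "rotation": [0, 0, 0], "jaw": 1},
    {"linear": [0, 0, -0.015], "rotation": [0, 0, 0], "jaw": 1},
    {"linear": [0, 0, 0], "rotation": [0, 0, 0], "jaw": 1},
    {"linear": [0, 0, 0], "rotation": [0, 0, 0], "jaw": 1}
  ]
}}

```text
time_s: 14.05
eef_pos: [0.4415, -0.2117, 0.2374]
tool_rot: [3.139, -0.091, 0.002]
wrist_force: [0.3, 0.3, -2.2]
gripper_width: 0.133
gripper_force: 99.4
```

```bash
python3 -c "
from h import *
go([.5507,.2417,.235],2.716)"
```

```text
t 14.1 pos [ 0.4415 -0.2117  0.2374] yaw -0.0582 F [ 0.3  0.3 -2.2] T [-0.03  0.06  0.01] w 0.133
lin [ 0.0827 -0.459   0.0019] rot [ 1.8000e-03  1.4000e-03 -2.7742e+00]
```

Emit:
{"fn": "drive_tool", "kwargs": {
  "commands": [
    {"linear": [0.0083, -0.0459, 0], "rotation": [0, 0, 0], "jaw": 1},
    {"linear": [0.0083, -0.0459, 0], "rotation": [0, 0, 0], "jaw": 1},
    {"linear": [0.0083, -0.0459, 0], "rotation": [0, 0, 0], "jaw": 1},
    {"linear": [0.0083, -0.0459, 0], "rotation": [0, 0, 0], "jaw": 1},
    {"linear": [0.0083, -0.0459, 0], "rotation": [0, 0, 0], "jaw": 1},
    {"linear": [0.0083, -0.0459, 0], "rotation": [0, 0, 0], "jaw": 1},
    {"linear": [0.0083, -0.0459, 0], "rotation": [0, 0, 0], "jaw": 1},
    {"linear": [0.0083, -0.0459, 0], "rotation": [0, 0, 0], "jaw": 1},
    {"linear": [0.0083, -0.0459, 0], "rotation": [0, 0, 0], "jaw": 1},
    {"linear": [0.0083, -0.0459, 0], "rotation": [0, 0, 0], "jaw": 1}
  ]
}}

```text
time_s: 15.05
eef_pos: [0.5506, 0.2438, 0.2357]
tool_rot: [3.139, -0.091, -0.002]
wrist_force: [0.2, -0.2, -1.4]
gripper_width: 0.129
gripper_force: 99.4
```

Emit:
{"fn": "drive_tool", "kwargs": {
  "commands": [
    {"linear": [0, 0, 0], "rotation": [0, 0, -0.139], "jaw": 1},
    {"linear": [0, 0, 0], "rotation": [0, 0, -0.139], "jaw": 1},
    {"linear": [0, 0, 0], "rotation": [0, 0, -0.139], "jaw": 1},
    {"linear": [0, 0, 0], "rotation": [0, 0, -0.139], "jaw": 1},
    {"linear": [0, 0, 0], "rotation": [0, 0, -0.139], "jaw": 1},
    {"linear": [0, 0, 0], "rotation": [0, 0, -0.139], "jaw": 1},
    {"linear": [0, 0, 0], "rotation": [0, 0, -0.139], "jaw": 1},
    {"linear": [0, 0, 0], "rotation": [0, 0, -0.139], "jaw": 1},
    {"linear": [0, 0, 0], "rotation": [0, 0, -0.139], "jaw": 1},
    {"linear": [0, 0, 0], "rotation": [0, 0, -0.139], "jaw": 1}
  ]
}}

```text
time_s: 16.05
eef_pos: [0.5504, 0.2419, 0.2356]
tool_rot: [-2.464, -1.948, 0.004]
wrist_force: [-0.3, 0.7, -1.6]
gripper_width: 0.134
gripper_force: 99.5
```

Emit:
{"fn": "drive_tool", "kwargs": {
  "commands": [
    {"linear": [0, 0, 0], "rotation": [0, 0, -0.139], "jaw": 1},
    {"linear": [0, 0, 0], "rotation": [0, 0, -0.139], "jaw": 1},
    {"linear": [0, 0, 0], "rotation": [0, 0, -0.139], "jaw": 1},
    {"linear": [0, 0, 0], "rotation": [0, 0, -0.139], "jaw": 1},
    {"linear": [0, 0, 0], "rotation": [0, 0, -0.139], "jaw": 1},
    {"linear": [0, 0, 0], "rotation": [0, 0, -0.139], "jaw": 1},
    {"linear": [0, 0, 0], "rotation": [0, 0, -0.139], "jaw": 1},
    {"linear": [0, 0, 0], "rotation": [0, 0, -0.139], "jaw": 1},
    {"linear": [0, 0, 0], "rotation": [0, 0, -0.139], "jaw": 1},
    {"linear": [0, 0, 0], "rotation": [0, 0, -0.133], "jaw": 1}
  ]
}}

```text
time_s: 17.05
eef_pos: [0.5504, 0.2419, 0.2356]
tool_rot: [-0.655, -3.071, 0.002]
wrist_force: [0.1, -0.7, -2.7]
gripper_width: 0.136
gripper_force: 99.5
```

Emit:
{"fn": "drive_tool", "kwargs": {
  "commands": [
    {"linear": [0, 0, 0], "rotation": [0, 0, 0], "jaw": 1},
    {"linear": [0, 0, 0], "rotation": [0, 0, 0], "jaw": 1},
    {"linear": [0, 0, 0], "rotation": [0, 0, 0], "jaw": 1}
  ]
}}

```text
time_s: 17.35
eef_pos: [0.5506, 0.2421, 0.2365]
tool_rot: [-0.666, -3.069, 0.001]
wrist_force: [0.0, -0.7, -1.7]
gripper_width: 0.134
gripper_force: 99.5
```

```bash
python3 -c "
from h import *
go([.5507,.2417,.155],2.716)
a=optics.capture('top');print([x for x in slotfit('top',a,(338,265,380,305))[3:]]);cv2.imwrite('pics/lt.png',cv2.resize(a[255:315,320:400],None,fx=5,fy=5,interpolation=2)[:,:,::-1])"
```

```text
t 17.4 pos [0.5506 0.2421 0.2365] yaw 2.7141 F [ 0.  -0.7 -1.7] T [-0.03  0.01  0.01] w 0.134
lin [-0.0003 -0.0003  0.0815] rot [-0.0006 -0.0006 -0.0019]
[33, array([ 0.44057864, -0.21116073], dtype=float32), np.float32(178.5794)]
```

View pics/lt.png

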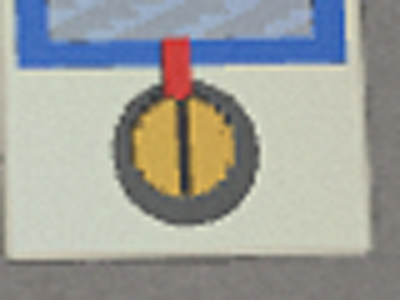

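The lock is seated: tongue at crop (177,65) over the blue cover, slot vertical. Now I'll insert the key in the holder.

Emit:
{"fn": "drive_tool", "kwargs": {
  "commands": [
    {"linear": [0, 0, 0.025], "rotation": [0, 0, 0], "jaw": 1},
    {"linear": [0, 0, 0.025], "rotation": [0, 0, 0], "jaw": 1},
    {"linear": [0, 0, 0.025], "rotation": [0, 0, 0], "jaw": 1},
    {"linear": [0, 0, 0.01], "rotation": [0, 0, 0], "jaw": 1},
    {"linear": [0, 0, 0.005], "rotation": [0, 0, 0], "jaw": 1},
    {"linear": [0, 0, 0.005], "rotation": [0, 0, 0], "jaw": 1},
    {"linear": [0, 0, 0.005], "rotation": [0, 0, 0], "jaw": 1},
    {"linear": [0, 0, 0.005], "rotation": [0, 0, 0], "jaw": 1},
    {"linear": [0, 0, 0.005], "rotation": [0, 0, 0], "jaw": 1},
    {"linear": [0, 0, 0], "rotation": [0, 0, 0], "jaw": 1}
  ]
}}

```text
time_s: 18.4
eef_pos: [0.5504, 0.2421, 0.1264]
tool_rot: [-0.663, -3.07, 0.001]
wrist_force: [-0.4, -0.5, -2.6]
gripper_width: 0.132
gripper_force: 99.4
```

Emit:
{"fn": "drive_tool", "kwargs": {
  "commands": [
    {"linear": [0, 0, 0.004], "rotation": [0, 0, 0], "jaw": 1},
    {"linear": [0, 0, 0.004], "rotation": [0, 0, 0], "jaw": 1},
    {"linear": [0, 0, 0.004], "rotation": [0, 0, 0], "jaw": 1},
    {"linear": [0, 0, 0.004], "rotation": [0, 0, 0], "jaw": 1},
    {"linear": [0, 0, 0.004], "rotation": [0, 0, 0], "jaw": 1},
    {"linear": [0, 0, 0], "rotation": [0, 0, 0], "jaw": 1}
  ]
}}

```text
time_s: 19.0
eef_pos: [0.5503, 0.2421, 0.1062]
tool_rot: [-0.663, -3.069, 0.001]
wrist_force: [0.3, -0.8, -1.2]
gripper_width: 0.13
gripper_force: 99.4
```

Emit:
{"fn": "drive_tool", "kwargs": {
  "commands": [
    {"linear": [0, 0, 0.005], "rotation": [0, 0, 0], "jaw": 1},
    {"linear": [0, 0, 0.005], "rotation": [0, 0, 0], "jaw": 1},
    {"linear": [0, 0, 0.005], "rotation": [0, 0, 0], "jaw": 1},
    {"linear": [0, 0, 0.005], "rotation": [0, 0, 0], "jaw": 1},
    {"linear": [0, 0, 0.002], "rotation": [0, 0, 0], "jaw": 1},
    {"linear": [0, 0, 0.002], "rotation": [0, 0, 0], "jaw": 1},
    {"linear": [0, 0, 0.0005], "rotation": [0, 0, 0], "jaw": 1},
    {"linear": [0, 0, 0], "rotation": [0, 0, 0], "jaw": 1}
  ]
}}

```text
time_s: 19.8
eef_pos: [0.5509, 0.2423, 0.0826]
tool_rot: [0.663, 3.071, 0.0]
wrist_force: [0.8, 1.2, -1.6]
gripper_width: 0.134
gripper_force: 99.4
```

Emit:
{"fn": "drive_tool", "kwargs": {
  "commands": [
    {"linear": [0, 0, 0.0005], "rotation": [0, 0, 0], "jaw": 1},
    {"linear": [0, 0, 0.0005], "rotation": [0, 0, 0], "jaw": 1},
    {"linear": [0, 0, 0.0005], "rotation": [0, 0, 0], "jaw": 1},
    {"linear": [0, 0, 0], "rotation": [0, 0, 0], "jaw": 1},
    {"linear": [0, 0, 0], "rotation": [0, 0, 0], "jaw": 1}
  ]
}}

```text
time_s: 20.3
eef_pos: [0.551, 0.2423, 0.0815]
tool_rot: [0.663, 3.07, 0.001]
wrist_force: [-1.1, 0.1, 2.2]
gripper_width: 0.131
gripper_force: 100.0
```

The shoulder is resting on the block. I'll release and retreat.

Emit:
{"fn": "drive_tool", "kwargs": {
  "commands": [
    {"linear": [0, 0, 0], "rotation": [0, 0, 0], "jaw": 0.83},
    {"linear": [0, 0, 0], "rotation": [0, 0, 0], "jaw": 0.8},
    {"linear": [0, 0, 0], "rotation": [0, 0, 0], "jaw": 0.7},
    {"linear": [0, 0, 0], "rotation": [0, 0, 0], "jaw": 0.5},
    {"linear": [0, 0, 0], "rotation": [0, 0, 0], "jaw": 0.3},
    {"linear": [0, 0, 0], "rotation": [0, 0, 0], "jaw": 0.3},
    {"linear": [0, 0, 0], "rotation": [0, 0, 0], "jaw": 0.3}
  ],
  "grip_force": 20
}}

```text
time_s: 21.0
eef_pos: [0.5508, 0.2422, 0.081]
tool_rot: [0.664, 3.071, 0.0]
wrist_force: [-0.5, -0.1, 1.4]
gripper_width: 0.7
gripper_force: 0.0
```

Emit:
{"fn": "drive_tool", "kwargs": {
  "commands": [
    {"linear": [0, 0, -0.01], "rotation": [0, 0, 0], "jaw": 0.3},
    {"linear": [0, 0, -0.02], "rotation": [0, 0, 0], "jaw": 0.3},
    {"linear": [0, 0, -0.03], "rotation": [0, 0, 0], "jaw": 0.3},
    {"linear": [0, 0, -0.03], "rotation": [0, 0, 0], "jaw": 0.3},
    {"linear": [0, 0, -0.03], "rotation": [0, 0, 0], "jaw": 0.3},
    {"linear": [0, 0, -0.02], "rotation": [0, 0, 0], "jaw": 0.3},
    {"linear": [0, 0, 0], "rotation": [0, 0, 0], "jaw": 0.3},
    {"linear": [0, 0, 0], "rotation": [0, 0, 0], "jaw": 0.3}
  ]
}}

```text
time_s: 21.8
eef_pos: [0.5507, 0.2422, 0.2213]
tool_rot: [0.663, 3.07, 0.001]
wrist_force: [0.9, -0.8, -0.1]
gripper_width: 0.701
gripper_force: 0.0
```

```bash
python3 -c "
from h import *
a=optics.capture('side');c,st,cn=blob(a,(3,120,60),(18,255,255),(200,140,250,200));print(c,st,cv2.boxPoints(cv2.minAreaRect(cn)).tolist())
cv2.imwrite('pics/f.png',cv2.resize(a[130:330,170:370],None,fx=3,fy=3,interpolation=2)[:,:,::-1])"
```

```text
[222.85511364 158.42329545] [214 148  18  22 352] [[214.0, 148.0], [231.0, 148.0], [231.0, 169.0], [214.0, 169.0]]
```

View pics/f.png

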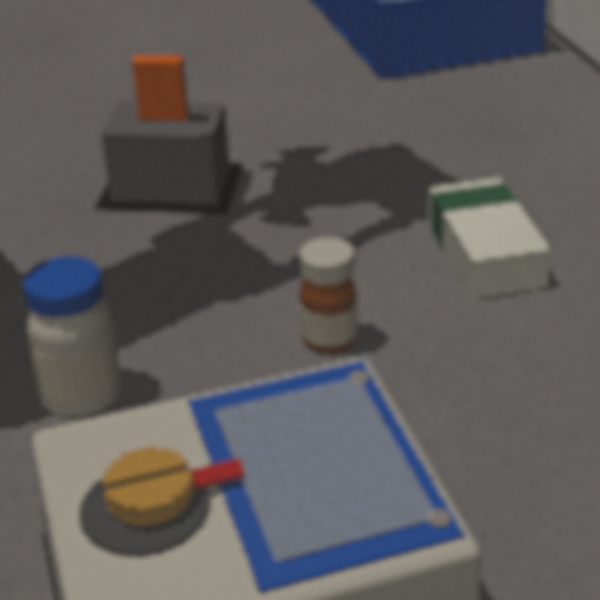

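The key stands home at crop (160,88), within 0.1 px of where it began; the lock's tongue lies over the cover at (218,472), and the bystanders are in place.

```bash
python3 -c "
from workcell import job_done
print(job_done())"
```

```text
the job is handed in; nothing more can be done
None
```

I turned the lock clockwise to its stop with the key, stood the key back home and upright in its holder, let go, and handed the job in at about 22 s; the hand-in returned no verdict.

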